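Load a specimen holder under the stage clip of a dental-lab microscope

ROBOT

A 7-joint arm with a two-finger parallel gripper is mounted at the origin on the work surface. World frame = base frame: x ahead of the robot, y to its left, z up, the work surface at z = 0. Lengths are in mm, angles in rad, forces in N, time in s.
With the tool pointing down it reaches from about 400 to 900 mm from the base axis. Payload 5.6 kg.
Tool frame: the origin (TCP) lies midway between the tips of the shut fingers; the grasp point (between the pads) lies 19 mm behind it; x points along the fingers, y is the direction in which the jaws open and shut, and the axes are right-handed (so a half turn about x gives the same grasp; the last joint's range is limited). The gripper opens to 92 mm and grips with 3 to 60 N. Pads are 20 mm wide; open, the fingers measure 128 mm over their backs; the gripper's body (75 mm by 189 mm) begins 69 mm behind the grasp point.
Start: joints at [-1.178, 0.468, -0.012, 1.603, 0.006, 1.071, -0.056], TCP at [274.428, 589.235, 214.592] pointing down, gripper open.
Joint ranges: [-2.53, 2.53], [-0.31, 2.02], [-1.57, 1.55], [0.28, 2.44], [-1.29, 4.43], [0.15, 1.84], [-2.92, 2.92]. Speed limits (rad/s): [2.57, 2.57, 3.14, 3.14, 3.14, 3.14, 3.14].

INTERFACE

Orientations are given as a rotation vector (axis times angle).
In Python, from cell import robot, grip, kin, viewer gives the robot as it stands. Calls block until the motion is done:
- robot.movep(position, orientation): joint-space move of the TCP to a pose.
- robot.servo_line(position, feed=150, rotation=None): straight line of the TCP; rotation=None keeps the orientation; feed is the mean speed in mm/s.
- robot.goto_joints(angles): joint-space move.
- grip(opening, newtons=None): opening from 0.0 (shut) to 1.0 (fully open); newtons is the grip in N (None keeps the last); returns when the fingers have stopped.
- robot.hold(seconds).
- kin.ik(position, orientation): joint angles nearest the present ones, or None.
- robot.observe(): the state.
- viewer.read_camera(name): name is "scene" or "top" or "wrist"; returns the picture (420x560x3 uint8, red, green, blue); there is no depth.
- viewer.camera_info(name): a dict with "camera_matrix" (3x3 intrinsics, pixels), "R" (3x3) and "t" (3): a world point X has camera coordinates R X + t. Camera axes: x right, y down, z forward; pixel columns grow to the right and rows downward; lengths in mm; the calibration is good to about 2 mm. A picture is of the moment at which its call begins: read the wrist's pose just before it. camera_info takes no time and is no camera call; for the wrist camera it gives the pose at the moment of the call.
A pose or a line that the arm cannot do raises robot.IKError and nothing moves.
- robot.job_done(): hands the job in, once; it reports no verdict.
Trained networks look in the newest picture that a camera, given by its name, has taken for a name from the list of things; names that differ only in an ending like _2 or _b are one class to them, and where a whole thing is asked for, a point or a joint stands for the part that bears it (a point fixed in the world has none). Each returns a list of dicts, best first, with "confidence" (0 to 1); they miss things now and then, are a little off and sometimes report something else, mostly with a low value. They report only what shows in the picture. A call takes as long as a camera call.
- viewer.silhouettes(name, camera): "mask" (420x560 bool, what is visible of it).
- viewer.pinpoint(name, camera): "at" ([x, y, z] in mm, in the coordinates of the camera as it stood for that picture, good to about 4 mm: a listed point, or the origin of a listed thing).
The state is a dict: "t": time; "joints": joint angles; "joint_velocities": joint speeds; "joint_torque": joint torques, N m; "tcp_pos": TCP position; "tcp_rot": TCP orientation; "contact_force": force on the tool from outside, world axes, zero at the start; "wrist_torque": the same for the moment, N m; "grip_width": opening from 0.0 (shut) to 1.0 (fully open).
Only numpy, scipy, OpenCV 4.12 (cv2) and the standard library are available. Lean on these libraries where they do the work, as an engineer would, in place of code of your own. Each camera call takes 0.05 s, during which the arm holds its last target.

TASK

Load the blue specimen holder on the microscope stage: press the red thumb plate of the spring clip down with one fingertip so that its nose rises, and while you hold it down push the holder along its channel with the other fingertip, under the raised nose, until it is fully home against the end stop. Then let the clip close on top of the holder and take your fingers away. Only press and push: do not lift or tip the holder, and leave the other things on the bench where they are.

Things in the scene. Friction and masses are not known exactly. Their poses are not given: they have to be found in the camera images.
- stage: fixed microscope stage: grey plate 160 x 110 mm (its x by y), upper face 36 mm above the bench, on a white base 180 x 150 mm. Origin on the bench under the plate's middle, z up. Holder channel along its x axis, open towards -x (the robot's side). Clip on its +y side; a black knob 24 mm thick sticks out 18 mm at the -y side, x = +20 mm
- home (a point): point on the plate where the middle of the holder's underside lies when fully home (stage x = +35, y = 0, z = 36 mm); its axes are the stage's
- stop (a point): middle of the upper edge of the end stop, on the face the holder meets (stage x = +57, y = 0 mm); the stop is 6 mm high. The channel leads to it from x = -70 mm between two aluminium rails 5 mm high, 6 mm thick, 55 mm apart (inner faces at stage y = +-27.5 mm)
- holder: the holder to load: flat blue plate 44 (its x) x 52 (its y) x 8 mm thick, about 60 g, with a white disc 25 mm across flush in its top. Loose, flat in the channel (1.5 mm play each side), short of the clip, its x along the channel. Origin at the middle of its underside
- clip (a joint): clip angle, rad: 0 shut (nose 3 mm above the bare plate); grows as the thumb plate is pressed and the nose rises; 0.18 resting on the holder, above 0.25 the holder passes beneath, 0.75 the limit. A spring shuts it: pressed 23 mm from the hinge, 2.5 N to start, 5 N at 0.55 rad. Not open enough, the nose blocks the holder, which cannot wedge it open
- clip_hinge (a point): middle of the clip's hinge pin, which lies along the stage's x, 11 mm above the plate, at stage x = +11.5, y = +45 mm. The ears that hold its ends (x = -31 and +54 mm) stand 16 mm above the plate
- clip_pad (a point): point on top of the clip's red thumb plate (3 mm thick), 30 mm outside the hinge, at stage x = +11.5 mm; moves with the clip. The plate reaches 3 to 39 mm outside the hinge (past the stage plate's edge, free beneath) and stage x = -28 to +51 mm, smooth to slide along. Shut, it slopes 0.15 rad up outwards, this point 17 mm above the stage plate
- clip_nose (a point): underside of the clip's rolled nose, 27 mm inside the hinge, over the channel's +y edge (stage y = +18 mm); moves with the clip. 12 mm wide along the channel (stage x = 39 to 51 mm), 6 mm across. With a fingertip pressing the thumb plate down to the holder's height, the nose clears the holder
- spare_holder: bystander: another holder of the same size, bare aluminium with an orange disc, lying flat on the bench on the stage's +y side; origin at the middle of its underside
- model: bystander: a dental plaster model with a yellow tooth arch, 62 x 66 mm, 34 mm high, on the stage's +y side; origin at the middle of its underside
- jar: bystander: amber glass jar with a black cap, 56 mm across, 55 mm high, on the stage's -y side; origin at the middle of its underside
- wax_knife: bystander: a wax knife about 165 mm long (wooden handle, steel blade) lying on the bench on the stage's -y side, roughly along the stage's x axis; origin under its middle

How it is judged:
By the outcome, as a careful person would: the job done as asked, in the order asked, and still so for the second after the job is handed in, with the robot touching nothing.
It also fails if it takes over 45 s, if anything falls off the work surface, if the arm or the gripper's body presses on something with over 40 N, if the wrist force passes 120 N, or if a joint passes its speed limit or range.

## Working session

There is one attempt and no reset: what is moved stays moved. The work goes in short steps, each a Python script; the robot and the scene stay as the last script left them, time stands still between calls to the robot, and variables do not carry over. Pictures are saved under pics/ and viewed, and the job is handed in when it is done.

```bash
ls; mkdir -p pics
python3 - <<'E'
from cell import robot, grip, kin, viewer
import cv2,numpy as np
s=robot.observe();print({k:np.round(v,3) for k,v in s.items()})
for c in ["scene","top","wrist"]:
    im=viewer.read_camera(c);cv2.imwrite(f"pics/{c}0.png",im[:,:,::-1])
    i=viewer.camera_info(c);R=np.array(i["R"]);t=np.array(i["t"])
    print(c,np.round(i["camera_matrix"],1).tolist(),np.round(R,3).tolist(),np.round(-R.T@t))
    for n in ["stage","home","stop","holder","clip_hinge","clip_pad","clip_nose","spare_holder","model","jar","wax_knife"]:
        print(n,[(round(d["confidence"],2),np.round(R.T@(np.array(d["at"])-t)).tolist()) for d in viewer.pinpoint(n,c)[:2]])
print(robot.observe()["t"])
E
```

```text
pics
{'t': np.float64(0.0), 'joints': array([-1.178,  0.468, -0.012,  1.604,  0.006,  1.071, -0.056]), 'joint_velocities': array([-0.001,  0.001, -0.002, -0.003, -0.   , -0.001,  0.   ]), 'joint_torque': array([ 1.0000e-03, -5.2057e+01, -1.2000e-02, -2.4374e+01, -5.7000e-02,
        1.7000e-02,  0.0000e+00]), 'tcp_pos': array([274.221, 588.698, 213.658]), 'tcp_rot': array([ 0.341,  1.544, -0.343]), 'contact_force': array([-0.111,  0.405,  0.977]), 'wrist_torque': array([-0.001, -0.01 ,  0.007]), 'grip_width': np.float64(0.998)}
scene [[405.2, 0.0, 279.4], [0.0, 405.2, 212.6], [0.0, 0.0, 1.0]] [[-0.231, 0.973, -0.017], [0.812, 0.183, -0.555], [-0.536, -0.142, -0.832]] [935. 127. 589.]
stage [(0.79, [524.0, 123.0, 3.0])]
home [(0.93, [555.0, 119.0, 34.0])]
stop [(0.93, [580.0, 121.0, 41.0])]
holder [(0.94, [527.0, 117.0, 34.0])]
clip_hinge [(0.75, [529.0, 165.0, 46.0]), (0.61, [614.0, -10.0, -5.0])]
clip_pad [(0.94, [530.0, 194.0, 50.0])]
clip_nose [(0.6, [569.0, 142.0, 39.0])]
spare_holder [(0.66, [526.0, 120.0, 4.0]), (0.45, [558.0, 119.0, 38.0])]
model [(0.84, [587.0, 290.0, 0.0]), 
[... 352 characters left out ...]
, 35.0])]
stop [(0.87, [578.0, 125.0, 40.0])]
holder [(0.58, [526.0, 116.0, 34.0])]
clip_hinge [(0.92, [531.0, 166.0, 43.0]), (0.3, [566.0, 135.0, 39.0])]
clip_pad [(0.72, [528.0, 193.0, 49.0])]
clip_nose [(0.67, [567.0, 135.0, 40.0]), (0.18, [530.0, 191.0, 53.0])]
spare_holder [(0.95, [475.0, 266.0, -1.0])]
model [(0.94, [586.0, 292.0, -2.0])]
jar [(0.72, [610.0, -10.0, 4.0])]
wax_knife []
wrist [[316.8, 0.0, 280.1], [0.0, 316.8, 214.6], [0.0, 0.0, 1.0]] [[0.422, 0.907, 0.002], [0.871, -0.406, 0.277], [0.252, -0.115, -0.961]] [204. 623. 385.]
stage []
home []
stop []
holder []
clip_hinge []
clip_pad []
clip_nose []
spare_holder [(0.63, [474.0, 274.0, -2.0])]
model []
jar []
wax_knife []
1.8
```

View pics/scene0.png

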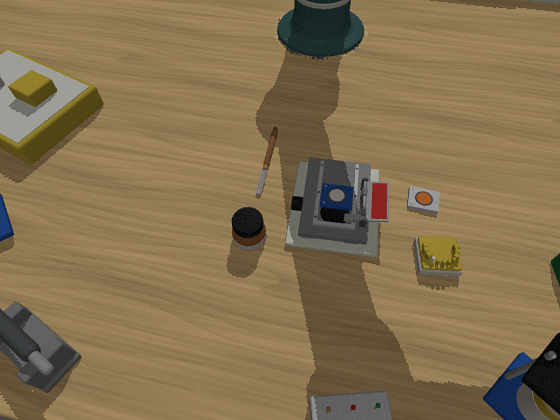

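View pics/top0.png

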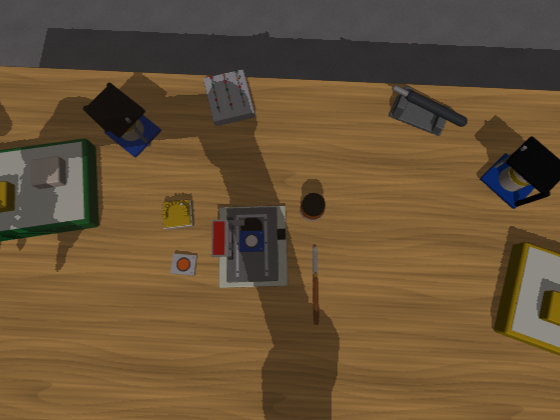

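The scene view shows the stage at about px (335,205), with the holder at (337,196) and the red thumb plate at (379,201). Its yaw is near 0. In the top view the holder is at (251,240), the knife and jar are at the stage's -y side, and the model and spare holder are at +y. Next I'll take a close look with the wrist camera.

```bash
cat > h.py <<'E'
from cell import robot, grip, kin, viewer
import cv2,numpy as np
from scipy.spatial.transform import Rotation as Ro
def ori(yaw,flip=1):
    y=np.array([-np.sin(yaw),np.cos(yaw),0])*flip; x=np.array([0,0,-1.]); z=np.cross(x,y)
    return Ro.from_matrix(np.c_[x,y,z]).as_rotvec()
NAMES=["stage","home","stop","holder","clip_hinge","clip_pad","clip_nose"]
def look(c,tag,names=NAMES):
    i=viewer.camera_info(c);im=viewer.read_camera(c);cv2.imwrite(f"pics/{tag}.png",im[:,:,::-1])
    R=np.array(i["R"]);t=np.array(i["t"]);o={}
    for n in names:
        o[n]=[(round(d["confidence"],2),np.round(R.T@(np.array(d["at"])-t),1).tolist()) for d in viewer.pinpoint(n,c)[:2]]
        print(n,o[n])
    return i,im,o
E
python3 - <<'E'
from h import *
s=robot.observe();M=Ro.from_rotvec(s["tcp_rot"]).as_matrix();print(M.round(2))
i=viewer.camera_info("wrist");R=np.array(i["R"]);t=np.array(i["t"])
print("cam in tool",M.T@(-R.T@t-s["tcp_pos"]), (M.T@R.T).round(2))
for f in (1,-1):
    for z in (210,40): print(f,kin.ik([520,135,z],ori(0,f)))
E
```

```text
[[ 0.    0.42  0.91]
 [ 0.    0.91 -0.42]
 [-1.    0.    0.  ]]
cam in tool [-170.23668169    0.67569059  -78.22172572] [[-0.   -0.28  0.96]
 [ 1.   -0.    0.  ]
 [-0.    0.96  0.28]]
1 [-0.455189    0.2805214   0.16587574  1.89412247 -0.0553963   0.97131949
  1.30638775]
1 [-0.38568762  0.5289381   0.08649071  2.00015502 -0.07557284  0.61547636
  1.32157156]
-1 [-0.86901151  0.3176404   0.67511207  1.91920582 -0.2365733   0.98424909
 -1.65692781]
-1 [-0.73165768  0.5778299   0.52821081  2.02279862 -0.4659013   0.65958597
 -1.46959951]
```

Run:
```python
from h import *
robot.movep([515,130,190],ori(0))
print(robot.observe()["t"])
i,im,o=look("wrist","w1")
print(viewer.camera_info("wrist")["t"],robot.observe()["tcp_pos"])
np.savez("w1.npz",K=i["camera_matrix"],R=i["R"],t=i["t"])
for n in ["holder","clip_pad"]:
    m=viewer.silhouettes(n,"wrist")
    for k in m[:2]: print(n,k["confidence"],k["mask"].sum()); 
    if m: np.save(f"m_{n}.npy",m[0]["mask"])
```

```text
3.6833
stage [(0.85, [525.8, 121.1, 2.4])]
home [(0.7, [557.5, 126.3, 38.1])]
stop [(0.84, [575.0, 122.0, 38.4])]
holder [(0.98, [527.6, 122.0, 36.0])]
clip_hinge [(0.84, [530.1, 168.3, 47.7])]
clip_pad [(0.61, [532.0, 197.1, 52.3]), (0.18, [477.2, 275.2, -0.4])]
clip_nose [(0.77, [569.9, 142.2, 36.0])]
[-131.16415007 -519.82043298  224.65062634] [514.9534376  130.22421597 189.95582771]
holder 0.84 2102
clip_pad 0.75 3444
```

View pics/w1.png

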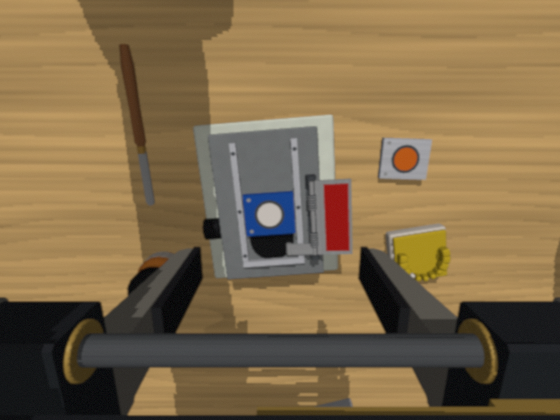

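Run:
```python
import cv2
im=cv2.imread("pics/w1.png")[105:285,185:365]
cv2.imwrite("pics/w1z.png",cv2.resize(im,None,fx=3.3333,fy=3.3333,interpolation=cv2.INTER_CUBIC))
```

```text
(no output)
```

View pics/w1z.png

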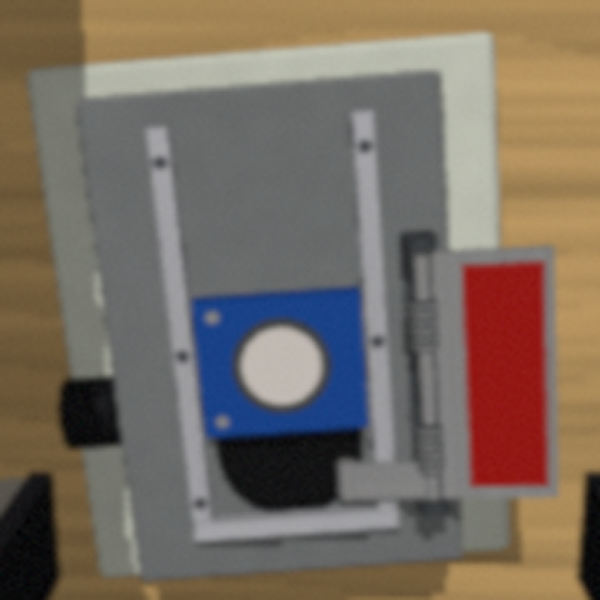

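```bash
cat > fit.py <<'E'
from h import *
from scipy.optimize import least_squares
def back(uv,z,c):
    K,R,t=c; r=R.T@np.linalg.solve(K,np.r_[uv,1.]); C=-R.T@t; return C+r*(z-C[2])/r[2]
def proj(P,c):
    K,R,t=c; q=(R@np.atleast_2d(P).T).T+t[:]; q=q@K.T; return q[:,:2]/q[:,2:]
def fit2(loc,wor):  # planar rigid
    def w(p): a=p[2];return np.c_[p[0]+loc[:,0]*np.cos(a)-loc[:,1]*np.sin(a),p[1]+loc[:,0]*np.sin(a)+loc[:,1]*np.cos(a)]
    r=least_squares(lambda p:(w(p)-wor).ravel(),[520,120,0],loss="soft_l1"); return r.x,(w(r.x)-wor)
E
python3 - <<'E'
from fit import *
d=np.load("w1.npz");c=(d["K"],d["R"],d["t"])
pts=[((80,98),(-80,-55,36)),((440,72),(-80,55,36)),((140,578),(80,-55,36)),((462,557),(80,55,36)),
((147,128),(-70,-33.5,41)),((166,126),(-70,-27.5,41)),((352,112),(-70,27.5,41)),((374,110),(-70,33.5,41))]
uv=np.array([p[0] for p in pts])/3.3333+[185,105]
loc=np.array([p[1] for p in pts],float)
W=np.array([back(u,l[2],c)[:2] for u,l in zip(uv,loc)])
p,r=fit2(loc[:,:2],W);print("stage",p.round(3),r.round(1).tolist())
hv=np.array([(193,298),(358,288),(207,438),(366,425)])/3.3333+[185,105]
hl=np.array([(-22,-26),(-22,26),(22,-26),(22,26)],float)
HW=np.array([back(u,44,c)[:2] for u in hv])
h,r=fit2(hl,HW);print("holder",h.round(3),r.round(1).tolist())
a=p[2];D=h[:2]-p[:2];print("holder in stage",D@[np.cos(a),np.sin(a)],D@[-np.sin(a),np.cos(a)],h[2]-a)
for n,u,z in (("stopL",(208,520),42),("stopR",(395,505),42),("hole pad mid",(548,370),52)):
    P=back(np.array(u)/3.3333+[185,105],z,c)[:2]-p[:2];print(n,P@[np.cos(a),np.sin(a)],P@[-np.sin(a),np.cos(a)])
E
```

```text
stage [5.23254e+02 1.20860e+02 7.70000e-02] [[-0.2, -1.9], [-1.0, 0.8], [1.5, -0.4], [0.9, 0.3], [-0.2, -0.0], [-0.1, 0.3], [-0.2, 0.3], [-0.1, -0.2]]
holder [5.27755e+02 1.21239e+02 7.30000e-02] [[0.8, -0.8], [0.2, 0.6], [-0.8, -0.6], [-0.2, 0.7]]
holder in stage 4.517146588828944 0.03205635661483153 -0.004310180863487542
stopL 56.39102788741566 -28.410965301143143
stopR 55.733999020241185 32.95288156585933
hole pad mid 10.429198008203226 81.33688743423932
```

The wrist picture shows the holder centred at about px (268,215), short of the nose at (300,248). The red plate is at (337,217). My corner fit gives the stage at (523.3,120.9) with yaw 0.077, and the holder at stage x = 4.5. The networks agree with this to about 2 mm. Next step: set the finger spacing and hover.

```bash
cat >> fit.py <<'E'
P0=np.array([523.25,120.86]);YAW=0.077
A=np.array([[np.cos(YAW),-np.sin(YAW)],[np.sin(YAW),np.cos(YAW)]])
def S(x,y,z): return [*(P0+A@[x,y]),36+z]
def st():
    s=robot.observe();q=A.T@(s["tcp_pos"][:2]-P0);f=s["contact_force"]
    return np.r_[s["t"],q,s["tcp_pos"][2]-36,A.T@f[:2],f[2],s["grip_width"]].round(2)
E
python3 - <<'E'
from fit import *
grip(0.65)
robot.movep(S(-32,38,60),ori(YAW));print(st())
robot.servo_line(S(-32,38,24),feed=60);robot.hold(.2);print(st())
i,im,o=look("wrist","w2",["holder","clip_pad"])
look("scene","s2",[]);look("top","t2",[])
E
python3 - <<'E'
import cv2
im=cv2.imread("pics/s2.png")[140:260,270:430]
cv2.imwrite("pics/s2z.png",cv2.resize(im,None,fx=5,fy=5,interpolation=cv2.INTER_CUBIC))
E
```

```text
[  5.3  -31.37  37.78  60.37   0.59  -0.16  -0.29   0.65]
[  6.25 -31.76  38.11  24.34  -0.16  -0.14   0.88   0.65]
holder [(0.86, [527.7, 119.5, 34.5])]
clip_pad [(0.92, [528.8, 191.9, 53.4]), (0.17, [528.1, 118.7, 35.2])]
```

View pics/w2.png

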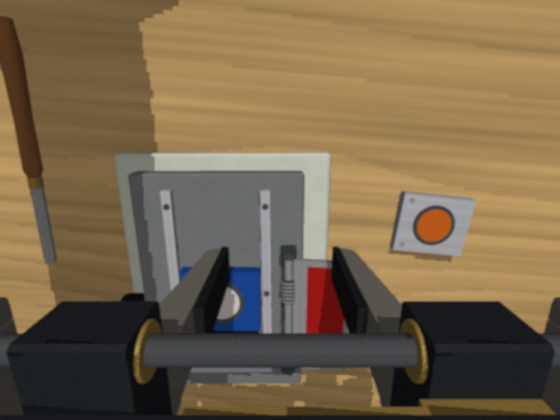

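View pics/s2z.png

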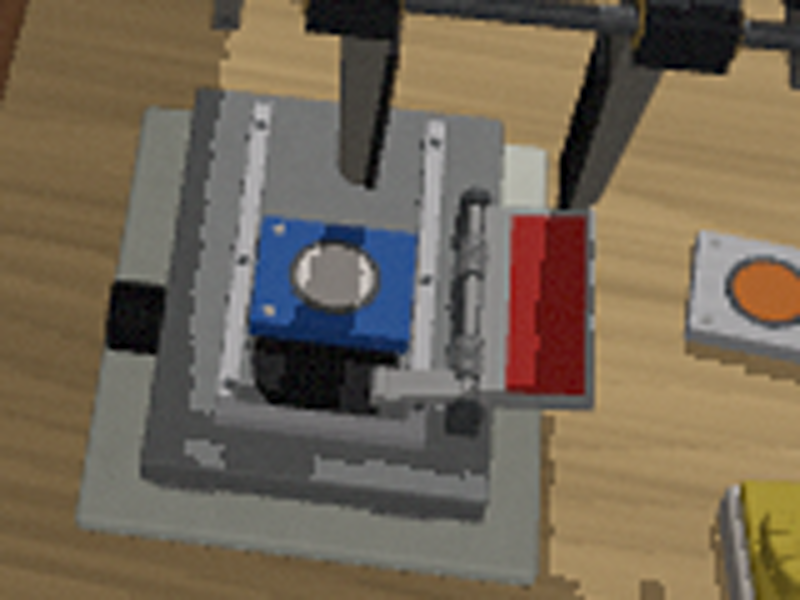

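Run:
```python
from fit import *
for cam,off,n in (("scene",(270,140),"s2"),):
    i=viewer.camera_info(cam);c=tuple(np.array(i[k]) for k in("camera_matrix","R","t"))
    im=cv2.imread(f"pics/{n}.png")[140:260,270:430];im=cv2.resize(im,None,fx=5,fy=5,interpolation=cv2.INTER_CUBIC)
    def d(P,col): 
        for u in proj(np.array(P),c): cv2.circle(im,tuple(((u-off+.5)*5).astype(int).tolist()),3,col,-1)
    d([S(x,y,24.3) for x in(-42,-22) for y in (-10,8,68,86)],(0,255,0))
    d([S(x,y,0) for x in(-80,80) for y in (-55,55)]+[S(x,y,8) for x in(-17.5,26.5) for y in(-26,26)],(0,255,255))
    d([S(-28,48,11+4.5*.1+1.5),S(-28,84,11+39*.15+1.5),S(51,84,11+39*.15+1.5)],(255,0,255))
    cv2.imwrite("pics/s2d.png",im)
```

```text
(no output)
```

View pics/s2d.png

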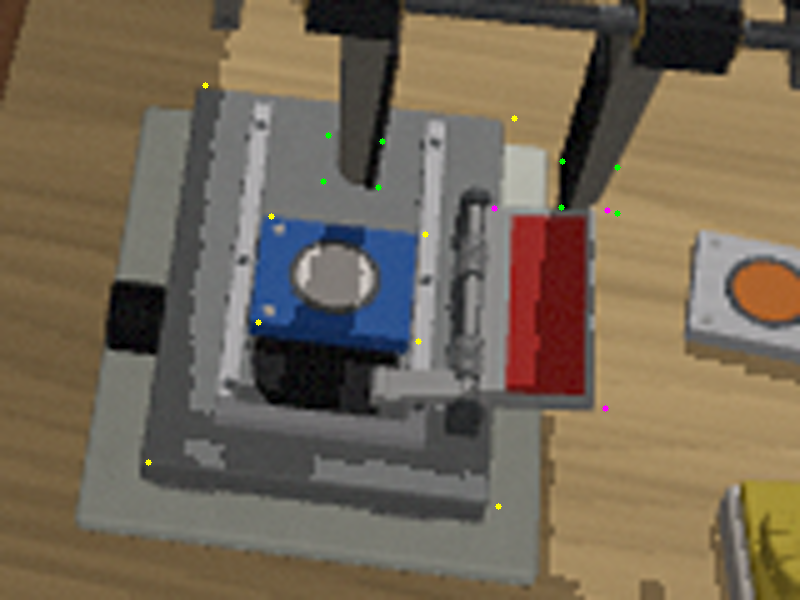

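The scene view shows the inner fingertip at crop px (360,185) behind the holder, between the rails. The outer one is over the rear end of the red plate at (575,205). The overlay fits to about 1.5 mm, so I'll press now.

Run:
```python
from fit import *
robot.servo_line(S(-30.5,38,20),feed=50);print(st())
for z in (16,12,8,6,4.5):
    robot.servo_line(S(-30.5,38,z),feed=30);print(st())
    if abs(st()[4:7]).max()>15: break
robot.hold(.2);print(st())
look("scene","s3",["clip_pad","clip_nose","holder"])
look("wrist","w3",[])
im=cv2.imread("pics/s3.png")[140:260,270:430]
cv2.imwrite("pics/s3z.png",cv2.resize(im,None,fx=5,fy=5,interpolation=cv2.INTER_CUBIC))
```

```text
[ 6.750e+00 -3.065e+01  3.794e+01  1.966e+01 -7.400e-01  4.000e-01
 -3.000e-02  6.500e-01]
[  7.03 -30.21  38.18  16.01   1.37  -0.19   1.72   0.65]
[  7.32 -30.15  38.39  12.07   0.71   1.99   2.5    0.65]
[  7.6  -30.19  38.14   7.99   1.48   0.61   3.23   0.65]
[  7.85 -30.21  37.92   6.01   1.9    0.83   3.87   0.65]
[  8.1  -30.24  37.7    4.51   2.4    0.12   4.36   0.65]
[  8.3  -30.31  37.72   4.56   2.15  -0.5    4.02   0.65]
clip_pad [(0.9, [532.4, 196.1, 34.7])]
clip_nose [(0.95, [566.1, 141.6, 51.6])]
holder [(0.7, [526.3, 119.2, 34.3])]
```

View pics/s3z.png

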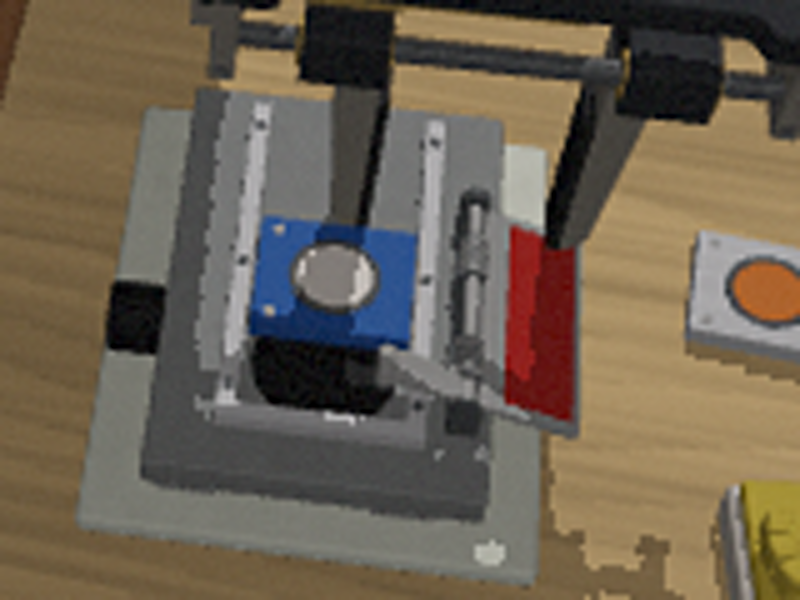

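The picture shows the red plate pressed down and the nose raised (crop px ~(395,355), about 15 mm above the plate). The holder has not moved. Next I push, holding the same height.

Run:
```python
from fit import *
f0=st()[4]
for x in (-22,-14,-6,-2):
    robot.servo_line(S(x,38,4.5),feed=25);q=st();print(q)
    if abs(q[4:7]).max()>15: print("STOP");break
else:
    x=-2
    while x<7:
        x+=.7;robot.servo_line(S(x,38,4.5),feed=12);q=st();print(q)
        if q[4]<-6: break
print(st());look("scene","s4",["clip_pad","clip_nose","holder"])
im=cv2.imread("pics/s4.png")[140:260,270:430]
cv2.imwrite("pics/s4z.png",cv2.resize(im,None,fx=5,fy=5,interpolation=cv2.INTER_CUBIC))
```

```text
[  9.04 -22.78  38.48   4.14  -2.27   1.77   2.92   0.65]
[  9.51 -13.11  38.     4.71  -1.22   1.53   3.95   0.65]
[ 9.98 -5.44 37.94  4.55 -1.96  1.34  3.23  0.65]
[10.28 -1.68 38.01  4.52 -2.25  0.84  3.41  0.65]
[10.53 -1.49 37.96  4.45 -2.59  0.69  4.42  0.65]
[10.78 -0.72 37.97  4.45 -3.15  0.8   3.6   0.65]
[11.03  0.19 38.03  4.49 -2.83  0.93  2.62  0.65]
[11.28  0.92 38.03  4.5  -3.15  2.2   2.84  0.65]
[11.53  1.57 38.02  4.5  -2.51  1.16  3.55  0.65]
[11.78  1.85 37.95  4.43 -4.01  1.54  3.74  0.65]
[12.03  2.   37.95  4.35 -6.27  1.33  4.74  0.65]
[12.03  2.   37.95  4.35 -6.27  1.33  4.74  0.65]
clip_pad [(0.66, [527.9, 193.8, 36.3])]
clip_nose [(0.72, [567.3, 138.6, 48.0]), (0.5, [526.9, 163.8, 47.9])]
holder [(0.6, [554.6, 120.2, 36.2])]
```

View pics/s4z.png

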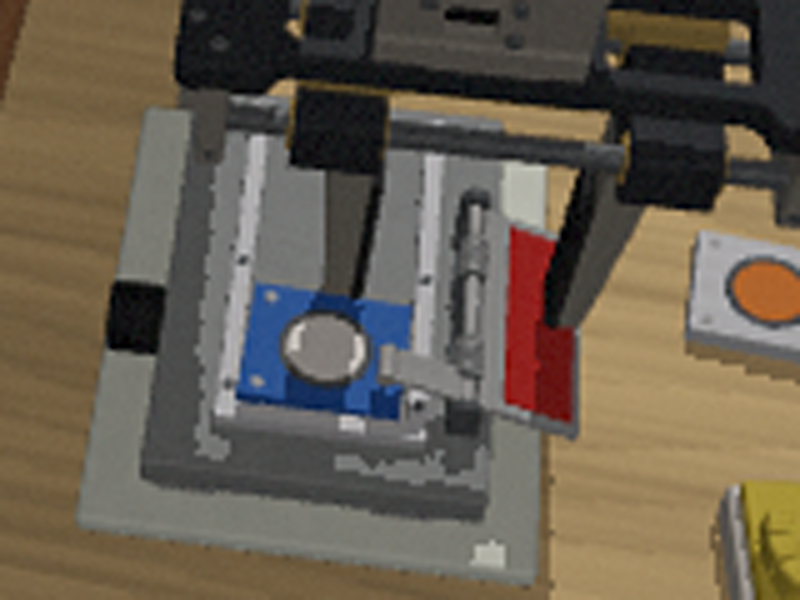

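The holder is under the raised nose and meets the stop: the push force is rising while the tip stalls at x ≈ 2. I'll push a little harder to seat it squarely, then back off, release and look.

Run:
```python
from fit import *
x=6.
x=3.6
while x<7.5:
    x+=.6;robot.servo_line(S(x,38,4.5),feed=12);q=st();print(x,q)
    if q[4]<-13: break
robot.hold(.3);print(st())
xa=st()[1]
robot.servo_line(S(xa-4,38,4.5),feed=15);robot.hold(.15);print("backed",st())
look("scene","s5",["holder"])
im=cv2.imread("pics/s5.png")[140:260,270:430]
cv2.imwrite("pics/s5z.png",cv2.resize(im,None,fx=5,fy=5,interpolation=cv2.INTER_CUBIC))
look("wrist","w5",["holder","home","stop"])
```

```text
4.2 [12.49  2.25 37.87  4.22 -7.61  1.55  8.02  0.65]
4.8 [12.74  2.31 37.85  4.13 -7.97  0.71  9.19  0.65]
5.3999999999999995 [ 12.99   2.41  37.83   4.09 -10.01   1.09   9.23   0.65]
5.999999999999999 [ 13.24   2.53  37.8    4.05 -11.58   1.66  10.05   0.64]
6.599999999999999 [ 13.49   2.59  37.77   3.97 -11.58   1.22  11.53   0.65]
7.199999999999998 [ 13.74   2.67  37.74   3.84 -13.34   0.66  11.51   0.65]
[ 14.04   2.64  37.75   3.82 -12.82   0.97  10.96   0.65]
backed [14.91 -0.7  38.04  4.71  2.31  0.33  3.76  0.65]
holder [(0.95, [554.3, 120.5, 36.5])]
holder [(0.72, [558.0, 122.8, 37.5]), (0.42, [530.4, 197.1, 37.9])]
home [(0.69, [529.5, 167.5, 47.0])]
stop [(0.22, [559.5, 121.9, 36.2])]
```

View pics/s5z.png

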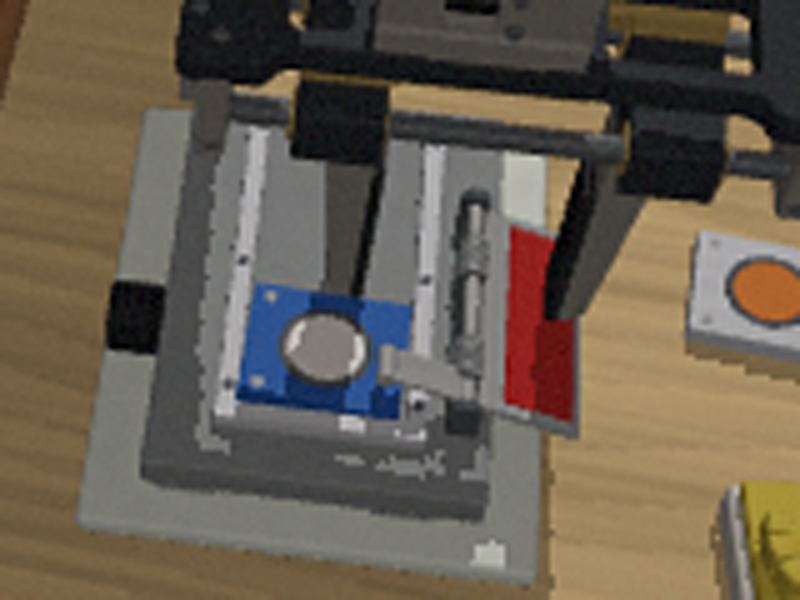

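The holder lies flat and tight against the stop (crop front edge from (237,402) to (395,417)), and the inner tip is clear of its rear edge. Now I raise straight up so the clip closes, then retreat and inspect.

Run:
```python
from fit import *
x=st()[1]
robot.servo_line(S(x,38,24),feed=30);print(st())
robot.servo_line(S(x,38,110),feed=100)
robot.movep(S(-20,20,165),ori(YAW));robot.hold(.3);print(st())
i,im,o=look("wrist","w6")
np.savez("w6.npz",K=i["camera_matrix"],R=i["R"],t=i["t"])
look("scene","s6",["holder","clip_nose","clip_pad"])
im=cv2.imread("pics/s6.png")[140:260,270:430]
cv2.imwrite("pics/s6z.png",cv2.resize(im,None,fx=5,fy=5,interpolation=cv2.INTER_CUBIC))
```

```text
[16.01 -1.51 37.84 23.82 -0.25 -0.27 -0.37  0.65]
[ 17.67 -20.52  20.14 163.8   -0.53  -0.35  -0.46   0.65]
stage [(0.68, [525.4, 121.8, 1.1]), (0.4, [439.8, -23.7, -1.8])]
home []
stop [(0.85, [575.6, 122.8, 39.8])]
holder [(0.67, [557.2, 122.3, 37.8])]
clip_hinge [(0.71, [528.6, 168.6, 43.8])]
clip_pad [(0.91, [526.9, 196.8, 48.1])]
clip_nose [(0.88, [567.7, 141.7, 37.8])]
holder [(0.91, [557.9, 120.4, 36.1])]
clip_nose [(0.82, [567.9, 138.0, 41.9])]
clip_pad [(0.63, [527.8, 198.0, 45.0])]
```

View pics/w6.png

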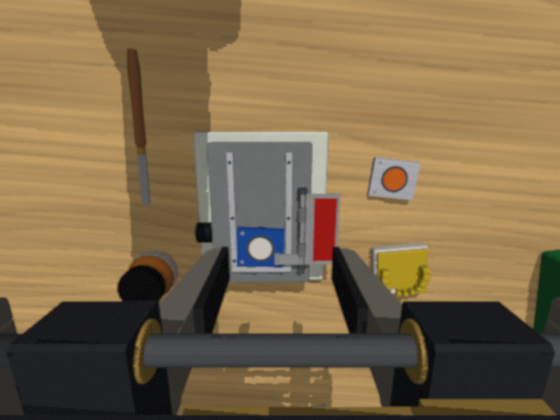

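View pics/s6z.png

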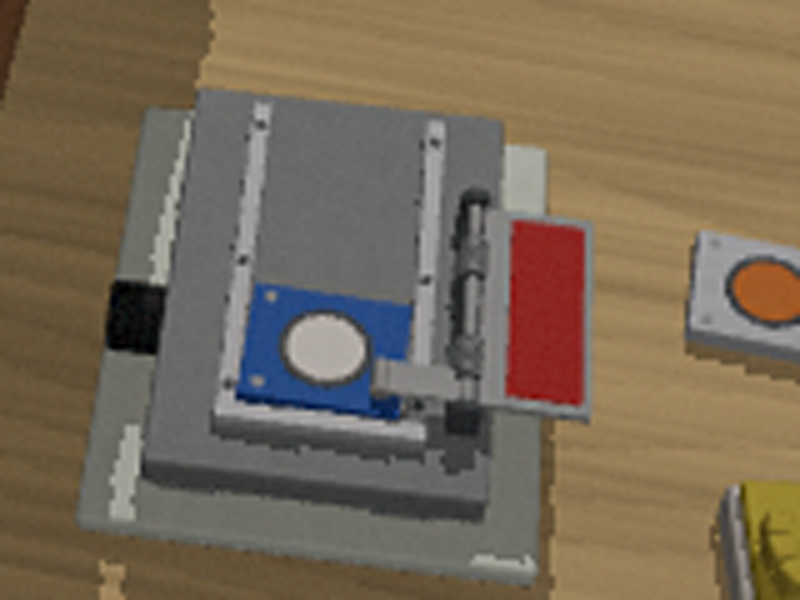

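The clip is shut on the holder, which sits at the stop. I'll check the gap to the stop in a zoom.

Run:
```python
from fit import *
im=cv2.imread("pics/w6.png")[215:290,215:315]
cv2.imwrite("pics/w6z.png",cv2.resize(im,None,fx=8,fy=8,interpolation=cv2.INTER_CUBIC))
i=viewer.camera_info("scene");c=tuple(np.array(i[k]) for k in("camera_matrix","R","t"))
# shift of holder between s2 and s6 in scene: hand-picked rear corners at z 44
a=np.array([(264,217),(417,233)])/5+[270,140]; b=np.array([(256,284),(411,305)])/5+[270,140]
for u,v in zip(a,b): print(A.T@(back(v,44,c)-back(u,44,c))[:2])
```

```text
[28.28201509  0.09169723]
[30.02169495 -0.29602872]
```

View pics/w6z.png

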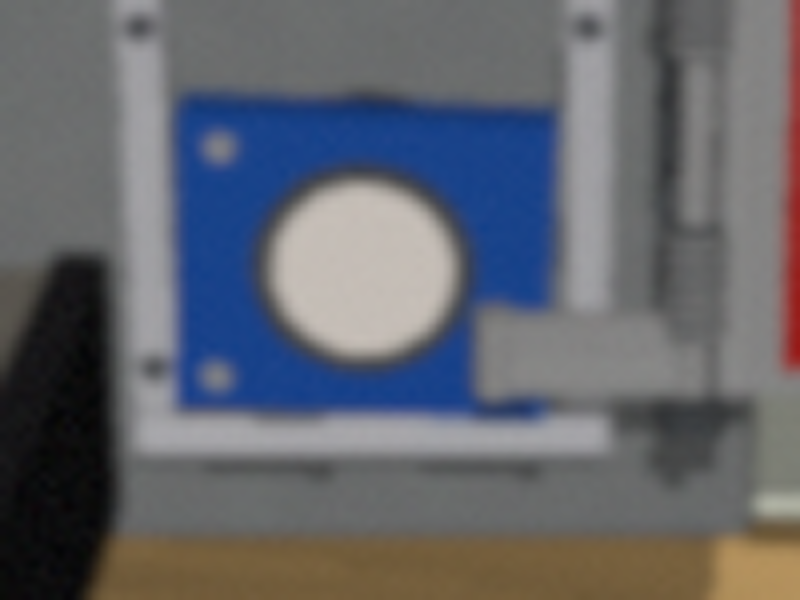

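The zoom shows the holder slightly yawed. Its rear edge runs from (183,95) to (553,108), while the stop edge is level, so its -y side is about 1 to 1.8 mm short of the stop. I'll press the clip again and push on the -y half to square it.

Run:
```python
from fit import *
grip(0.826)
robot.movep(S(-2,30.,60),ori(YAW));robot.servo_line(S(-2,30,22),feed=80);print(st())
for z in (12,8,4.5):
    robot.servo_line(S(-2,30,z),feed=35);q=st();print(q)
    if abs(q[4:7]).max()>12: print("STOP");break
else:
    x=-2
    while x<7:
        x+=.8;robot.servo_line(S(x,30,4.5),feed=14);q=st();print(q)
        if q[4]<-11: break
robot.hold(.2);print(st())
look("scene","s7",["holder","clip_nose"])
im=cv2.imread("pics/s7.png")[140:260,270:430]
cv2.imwrite("pics/s7z.png",cv2.resize(im,None,fx=5,fy=5,interpolation=cv2.INTER_CUBIC))
```

```text
[ 1.983e+01 -1.900e+00  2.997e+01  2.201e+01 -3.500e-01 -2.100e-01
 -2.000e-02  8.300e-01]
[20.27 -1.7  30.1  12.15 -0.65  0.52  1.34  0.83]
[20.53 -1.67 29.99  8.09  0.61 -1.03  3.85  0.83]
[20.78 -1.62 29.82  4.65  0.67 -1.14  4.07  0.82]
[21.03 -1.49 29.82  4.49  0.19 -1.63  4.72  0.82]
[21.28 -1.01 30.05  4.31 -1.76 -0.45  4.34  0.83]
[21.53 -0.1  30.36  4.33 -2.61  0.18  3.81  0.82]
[21.78  1.   30.42  4.39 -1.86  1.52  3.58  0.82]
[22.03  1.84 30.29  4.4  -3.31  2.25  3.48  0.83]
[22.28  2.58 30.11  4.41 -4.3   2.08  3.21  0.83]
[22.53  2.75 30.08  4.37 -5.42  2.17  5.24  0.82]
[22.78  2.81 30.05  4.26 -7.47  2.33  6.67  0.83]
[23.03  2.91 30.04  4.18 -7.51  2.09  7.55  0.83]
[23.28  3.03 30.03  4.11 -9.33  1.98  8.4   0.83]
[ 23.53   3.11  30.01   4.05 -10.38   2.11   9.3    0.82]
[ 23.78   3.24  30.01   3.97 -12.88   2.84  11.14   0.83]
[ 23.98   3.24  30.01   3.98 -12.59   1.94  11.05   0.83]
holder [(0.93, [558.3, 120.7, 34.4])]
clip_nose [(0.57, [567.0, 140.0, 54.2])]
```

View pics/s7z.png

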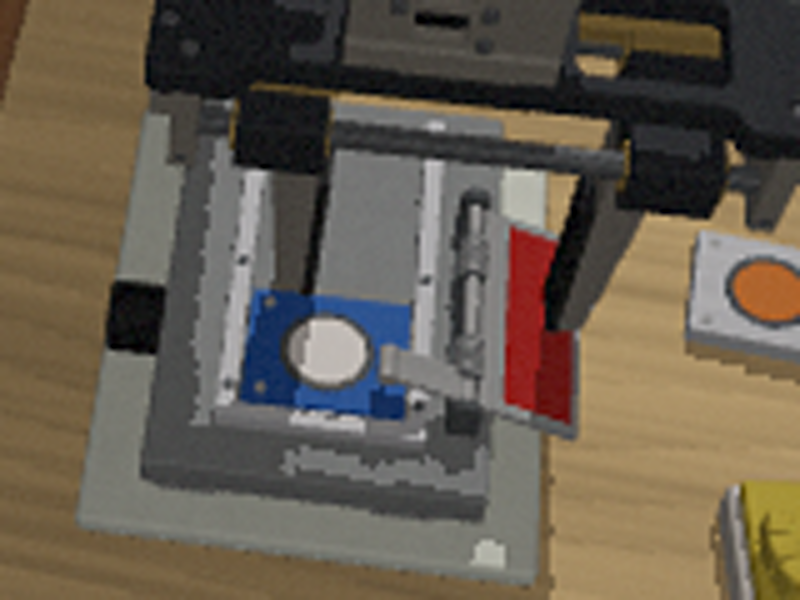

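Run:
```python
from fit import *
x=st()[1]
robot.servo_line(S(x-4,30,4.5),feed=20);robot.hold(.1);q=st();print(q)
robot.servo_line(S(q[1],30,24),feed=35)
robot.servo_line(S(q[1],30,100),feed=110)
robot.movep(S(-25,10,150),ori(YAW));robot.hold(.2);print(st())
i,im,o=look("wrist","w8",["holder","stop","clip_nose"])
look("scene","s8",["holder"])
im=cv2.imread("pics/w8.png");cv2.imwrite("pics/w8z.png",cv2.resize(im[195:300,205:345],None,fx=5.7,fy=5.7,interpolation=cv2.INTER_CUBIC))
im=cv2.imread("pics/s8.png");cv2.imwrite("pics/s8z.png",cv2.resize(im[180:240,300:400],None,fx=8,fy=8,interpolation=cv2.INTER_CUBIC))
```

```text
[24.8   0.42 29.89  4.86  2.22  0.49  3.47  0.83]
[ 2.6900e+01 -2.5510e+01  1.0280e+01  1.4866e+02 -7.0000e-01  2.3000e-01
 -4.0000e-02  8.2000e-01]
holder [(0.6, [558.4, 123.9, 35.5])]
stop [(0.71, [577.5, 123.7, 38.3])]
clip_nose [(0.82, [569.5, 142.2, 41.2])]
holder [(0.85, [558.3, 120.2, 33.1]), (0.64, [568.3, 139.6, 44.4])]
```

View pics/w8z.png

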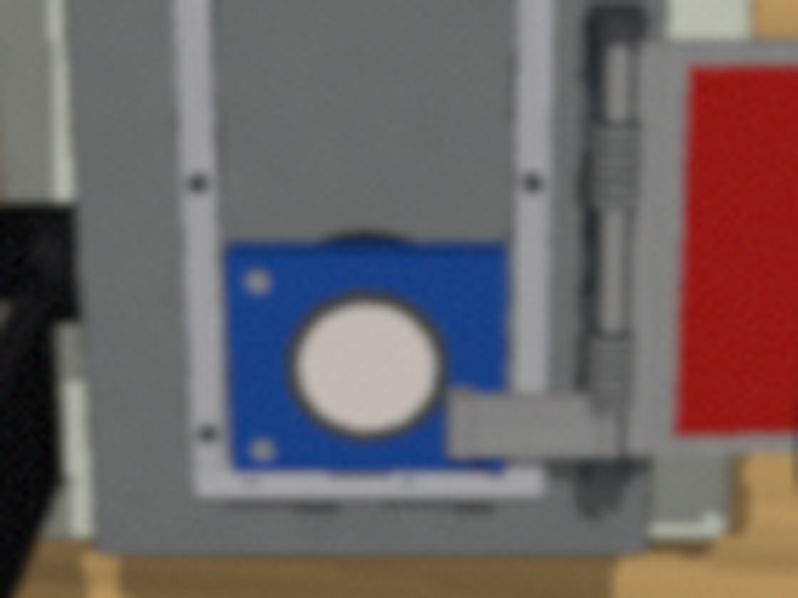

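View pics/s8z.png

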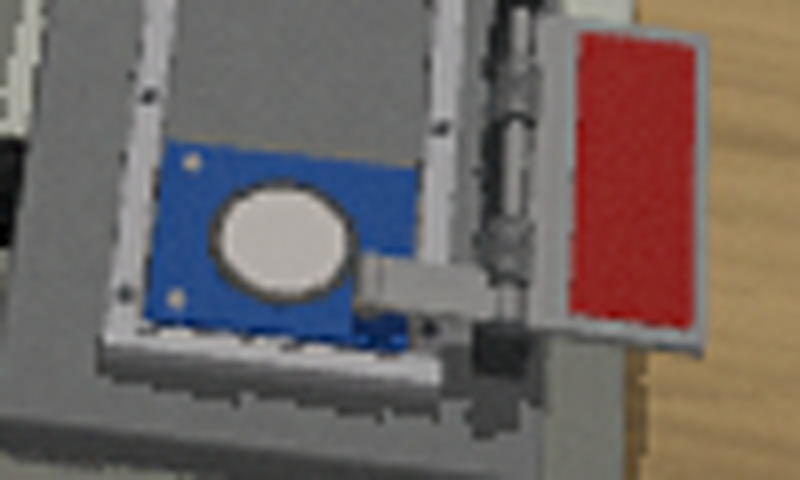

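The holder is now square: its rear edge is level at zoom row 243 and its front edge lies against the stop at rows 470-472. The nose rests on its top, the fingers are well clear, and nothing else has moved.

Run:
```python
from fit import *
robot.job_done();print(st())
```

```text
the job is handed in; nothing more can be done
the job is handed in; nothing more can be done
```

The blue holder is loaded, and I handed the job in at about 27 s. With one fingertip holding the thumb plate down, I pushed the holder under the raised nose with the other until it met the end stop. I backed the pushing tip off before lifting, so the clip closed on the holder without disturbing it.

- **One correction:** my first check showed the holder slightly yawed, with its -y side about 1 to 1.8 mm short of the stop. I pressed the clip open again and pushed on that side with about 12 N, then released.
- **Last checks:** the holder lies square against the stop, and the networks put it at (558, 120–124) mm against a home position of (558, 123.5) mm from my stage fit. The nose rests on top of it, the arm is clear at about zero contact force, and nothing else appears to have moved.
- **Disagreements:** the scene and wrist cameras differed by about 1.5 to 3 mm in y, roughly their calibration error. The holder heights the networks gave from the scene camera scattered between 33 and 36 mm.

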